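Fit the cradle board to the shaker and lay the bottle in it

ROBOT

A 6-joint arm with a two-finger parallel gripper is mounted at the origin on the work surface. World frame = base frame: x ahead of the robot, y to its left, z up, the work surface at z = 0. Lengths are in mm, angles in rad, forces in N, time in s.
With the tool pointing down it reaches from about 275 to 825 mm from the base axis. Payload 5.2 kg.
Tool frame: the origin (TCP) lies between the finger pads; the fingertips stand 11 mm ahead of it and the grasp point (between the pads) lies 8 mm behind it; z points along the fingers, y is the line along which they close (so a half turn about z gives the same grasp; the last joint's range is limited). The gripper opens to 93 mm and grips with 3 to 60 N. Pads are 15 mm wide; open, the fingers measure 128 mm over their backs; the gripper's body (75 mm by 188 mm) begins 65 mm behind the grasp point.
Start: joints at [-1.369, 0.259, 1.535, -0, 1.348, -0.203], TCP at [216.63, -505.546, 229.653] pointing down, gripper open.
Joint ranges: [-3.14, 3.14], [-0.91, 2.08], [0.19, 2.58], [-1.22, 4.36], [0.22, 2.71], [-3.12, 3.12]. Speed limits (rad/s): [2.57, 2.57, 3.14, 3.14, 3.14, 3.14].

INTERFACE

Orientations are given as [roll, pitch, yaw] about the fixed x, y, z axes, in that order (R = Rz(yaw) Ry(pitch) Rx(roll)).
In Python, from plant import monitor, viewer, ctrl gives the robot as it stands.
- The arm moves only by the tool step_arm, never from a script. Its argument "deltas" is one flat list of numbers, 7 for each row, row after row: the opening, from 0 (shut) to 1 (fully open), then the shift along the world's x, y, z in mm, then the turn, a rotation vector about the world's x, y, z in degrees. In form: [grip, dx, dy, dz, wx, wy, wz, grip, dx, dy, dz, wx, wy, wz, ...]. A call has 1 to 12 rows; each row shifts and turns the commanded pose from where the row before left it; what a row does not reach is not made up. A row lasts 1/10 s, in which the tool goes at most 50 mm and 8.59 degrees, less where a joint would pass 70% of its speed; a pose out of reach is approached as far as the arm can. A call is refused whole if a number of a shift passes 50 or a number of a turn 8.59, either way. A call with a gripper value outside its range is refused whole. The fingers move at their own pace and stop on an object; "squeeze" is the grip in N (left out, the last holds). Time passes only in rows, so rows that do not move let the fingers close. It gives the time, the measured TCP pose, the force, the opening and the grip force at its end, in the units of the state.
- monitor.sense(): the state, without advancing time (a new reading comes with each control period).
- viewer.read_camera(name): name is "side" or "top"; returns a dict with "img" (384x512x3 uint8, blue, green, red), "intrinsics" (3x3 intrinsics, pixels), "R" (3x3) and "t" (3): a world point X has camera coordinates R X + t. Camera axes: x right, y down, z forward; pixel columns grow to the right and rows downward; lengths in mm; the calibration is good to about 2 mm. A picture is of the moment at which its call begins. There is no depth.
- ctrl.finish_job(): hands the job in; it is judged then, once.
The state is a dict: "clock": time; "q": joint angles; "qvel": joint speeds; "joint_efforts": joint torques, N m; "position": TCP position; "orientation": TCP orientation; "ft_force": force on the tool from outside, world axes, zero at the start; "moment": the same for the moment, N m; "finger_gap": finger opening in mm; "finger_force": force on a finger pad.
Only numpy, scipy, OpenCV 4.12 (cv2) and the standard library are available. Lean on these libraries where they do the work, as an engineer would, in place of code of your own. Each camera call takes 0.05 s, during which the arm holds its last target. There are 200 camera calls.

TASK

Fit the loose cradle board that stands on the draining stand to the platform shaker: holding it at an angle, push its tongue fully home into the groove of the shaker's deck, then lower it, still in hand, until it lies flat inside the deck's frame. Then lay the small brown bottle on its side in the board's cradle, in line with the two rails and about centred along them, setting it down by hand rather than letting it fall. Leave the other bottles, the jars and the beaker standing where they are.

Things in the scene. Friction and masses are not known exactly. Their poses are not given: they have to be found in the camera images.
- board: Loose white plastic cradle board, 0.25 to 0.5 kg: plate 130 (its x) x 160 (its y) x 14 mm thick, origin at the centre of the plate's underside, z out of its top. Along its -x edge runs a full-width tongue, 16 mm long, 5 mm thick, flush with the underside. Two rails stand on top (see cradle). It starts on the draining stand, sloping 25 degrees up towards its +x, tongue edge down.
- tongue (a point): Middle of the tongue's tip edge, level with the board's underside (board frame: x -81, y 0, z 0 mm).
- cradle (a point): Where a lying bottle's axis runs, above the board's middle (board frame 0, 0, 67 mm). The cradle is two rails along the board's y, 120 mm long, 8 mm thick, 30 mm high, tops 44 mm above the underside; 48 mm over their outsides (pinch both here to grip the board), 32 mm between them. 41 mm of bare plate lie outside each rail.
- stand: Fixed sheet steel draining stand, left or right of the robot; origin on the bench below its middle. Its plate, 176 x 200 mm, slopes up 25 degrees towards its +x (34 mm above the bench at x -93, 108 mm at x +66) and has a ledge 10 mm high along its low edge, against which the tongue rests. Outline x -100 to +67, y -100 to +100 mm.
- shaker: Fixed platform shaker, on the side oppopoint the stand; origin on the bench below its deck. White housing x -105 to +130, y -103 to +103 mm, top at 56 mm; above it an aluminium deck, floor 78 mm above the bench. The deck's recess for the board runs from x -81 (groove) to +68 mm (far rim), y -83.5 to +83.5 mm: the board has 3 mm play in x and 3.5 mm at each side.
- groove (a point): Middle of the groove's back wall at deck floor level, axes as the shaker's (shaker frame -81, 0, 78 mm); the seated tongue tip lies here. The groove opens to +x under a lip 13 mm deep; the lip's underside rises from 6.5 mm above the deck floor at the back to 12 mm at the mouth, its top is 19 mm up. The tongue enters with the board sloping up towards +x by 10 to 22 degrees.
- far_rim (a point): Middle of the inner top edge of the far rim (shaker frame 68, 0, 92 mm). Far rim and side rims are 10 mm wide and 14 mm high above the deck floor: the seated board is flush with them.
- bottle: The small brown glass bottle, 130 mm tall, 0.18 to 0.34 kg, upright at first; origin at the centre of its foot, z along its axis to the cap. Body 56 mm in diameter up to 83 mm, then a shoulder, black cap 30 mm in diameter. In the cradle it rests on the rails' inner top edges, axis 23 mm above the rails' tops; the cap may point either way.
- bottle_mid (a point): Point on the bottle's axis 55 mm above its foot (about its centre of mass); it belongs at the cradle point.
- big_bottle: Bystander: large brown bottle, 72 mm in diameter, 185 mm tall, origin at the centre of its foot. It, the small bottle and the wide jar stand in a row running away from the robot, in any order, about 120 mm apart.
- wide_jar: Bystander: white jar with blue lid, 72 mm in diameter, 85 mm tall, origin at the centre of its foot.
- sample_a: Bystander: white sample jar with red lid, 50 mm in diameter, 55 mm tall, origin at the centre of its foot; near the far edge of the bench.
- sample_b: Bystander: a like sample jar (50 x 55 mm, origin at its foot), on the robot's side of the draining stand.
- sample_c: Bystander: a like sample jar (50 x 55 mm, origin at its foot), on the robot's side of the shaker.
- beaker: Bystander: steel beaker, 68 mm in diameter, 80 mm tall, origin at the centre of its foot; near the far edge of the bench.

How it is judged (in metres and radians):
On the way, in this order (a step that is already met when the one before it is completed fails the run):
1. the board, held at an angle, has its tongue home in the groove (x of tongue in the frame of groove between -0.003 and 0.007 m and y of tongue in the frame of groove between -0.007 and 0.007 m and z of tongue in the frame of groove between -0.003 and 0.005 m and angle between board's own z axis and vertical between 0.12 and 0.6 rad and contact force between the fingers and board above 1 N), for 0.1 s.
2. the board has been lowered flat into the deck while still held (x of tongue in the frame of groove between -0.003 and 0.006 m and y of tongue in the frame of groove between -0.006 and 0.006 m and z of tongue in the frame of groove between -0.003 and 0.003 m and angle between board's own z axis and vertical below 0.03 rad and angle between the y axis of board and the y axis of shaker, either way round below 0.06 rad and contact force between the fingers and board above 1 N), for 0.1 s.
3. the bottle, still held, is on its side down in the cradle (angle between bottle's own z axis and vertical between 1.2 and 1.94 rad and horizontal distance between bottle_mid and cradle below 0.03 m and z of bottle_mid in the frame of cradle below 0.012 m and contact force between the fingers and bottle above 0.5 N), for 0.1 s.
At the end, for the whole second after the job is handed in: Board flat (0.03 rad) in the deck's frame, tongue tip within 6 mm of the groove's back wall and 3 mm of the deck floor; bottle at rest in its cradle, within 0.07 rad of the rails' direction, its middle within 22 mm of the cradle's and 4 mm of its resting height; both released (x of tongue in the frame of groove between -0.003 and 0.006 m and y of tongue in the frame of groove between -0.006 and 0.006 m and z of tongue in the frame of groove between -0.003 and 0.003 m and angle between board's own z axis and vertical below 0.03 rad and angle between the y axis of board and the y axis of shaker, either way round below 0.06 rad and distance between bottle_mid and cradle below 0.022 m and z of bottle_mid in the frame of cradle between -0.004 and 0.004 m and angle between the z axis of bottle and the y axis of board, either way round below 0.07 rad and linear speed of each of bottle, board below 0.02 m/s); the robot touches nothing.
It fails at once if the big bottle is shoved over 25 mm or tipped (distance of big_bottle from where it was at the start of the episode above 0.025 m or angle between big_bottle's own z axis and vertical above 0.35 rad).
It fails at once if the wide jar is shoved over 25 mm or tipped (distance of wide_jar from where it was at the start of the episode above 0.025 m or angle between wide_jar's own z axis and vertical above 0.35 rad).
It fails at once if a sample jar is shoved over 25 mm or tipped (distance of any of sample_a, sample_b, sample_c from where it was at the start of the episode above 0.025 m or angle between any of sample_a, sample_b, sample_c's own z axis and vertical above 0.35 rad).
It fails at once if the beaker is shoved over 25 mm or tipped (distance of beaker from where it was at the start of the episode above 0.025 m or angle between beaker's own z axis and vertical above 0.35 rad).
It also fails if it takes over 62 s, if anything falls off the work surface, if the arm or the gripper's body presses on something with over 40 N, if the wrist force passes 120 N, or if a joint passes its speed limit or range.

## Working session

There is one attempt and no reset: what is moved stays moved. The work goes in short steps, Python scripts to look and compute and a tool call to move; the robot and the scene stay as the last step left them, time stands still between calls to the robot, and variables do not carry over. Pictures are saved under pics/ and viewed, at most 13 in all, crops included, and the job is handed in when it is done.

Besides the shell and the picture viewer there is one more tool, called after "Emit:" as name(argument=value, ...) on one line, values as JSON. step_arm: Moves the arm, as the interface text tells. Its arguments: {"type":"object","properties":{"deltas":{"type":"array","items":{"type":"number"}},"squeeze":{"type":"number"}},"required":["deltas"]}

```bash
ls; mkdir -p pics; python3 - <<'E'
from plant import monitor, viewer, ctrl
import cv2,numpy as np
print(monitor.sense())
for n in("side","top"):
    c=viewer.read_camera(n); cv2.imwrite(f"pics/{n}0.png",c["img"]); np.savez(f"{n}0.npz",**c)
    print(n,c["intrinsics"],c["R"],c["t"],-c["R"].T@c["t"])
a=cv2.imread("pics/top0.png");b=cv2.imread("pics/side0.png")
cv2.imwrite("pics/top0b.png",cv2.resize(a,(800,600)))
cv2.imwrite("pics/side0b.png",cv2.resize(b,(800,600)))
E
```

```text
pics
{'clock': 0.0, 'q': array([-1.36879962e+00,  2.59331172e-01,  1.53603469e+00, -3.13077584e-05,
        1.34800672e+00, -2.02746236e-01]), 'qvel': array([ 1.76799364e-03,  3.93533271e-04, -1.14277998e-05, -2.21820204e-03,
       -1.99971988e-03,  5.18656160e-04]), 'joint_efforts': array([-3.63141262e-04, -4.37312472e+01, -2.84004879e+01,  7.17266556e-02,
        4.14698990e-02, -1.44070482e-04]), 'position': array([ 216.51438191, -505.03496274,  228.84347915]), 'orientation': array([-3.13984304e+00, -3.28509919e-04,  4.04749602e-01]), 'ft_force': array([0.10240879, 0.49291721, 0.13492758]), 'moment': array([ 0.01858335, -0.06979131, -0.0303393 ]), 'finger_force': 0.0, 'finger_gap': 93.21350148476056}
side [[491.64311538   0.         250.80729861]
 [  0.         491.64311538 189.57881935]
 [  0.           0.           1.        ]] [[-0.92747958 -0.37380739  0.00704684]
 [-0.22137118  0.53387527 -0.81607107]
 [ 0.30129127 -0.75844923 -0.5779086 ]] [ 561.62991111  221.78524931 1442.61681855] [ 135.34929031 1185.68736293 1010.73546787]
top [[426.39806226   0.         261.61214137]
 [  0.         426.39806226 191.5536724 ]
 [  0.           0.           1.        ]] [[ 0.00602798 -0.99972891  0.02248942]
 [-0.98427306 -0.00990246 -0.17637599]
 [ 0.17655087 -0.02107254 -0.98406592]] [ -29.92546492  625.25708463 1307.30473507] [ 384.79830244    3.82245908 1397.42737948]
```

View pics/top0b.png

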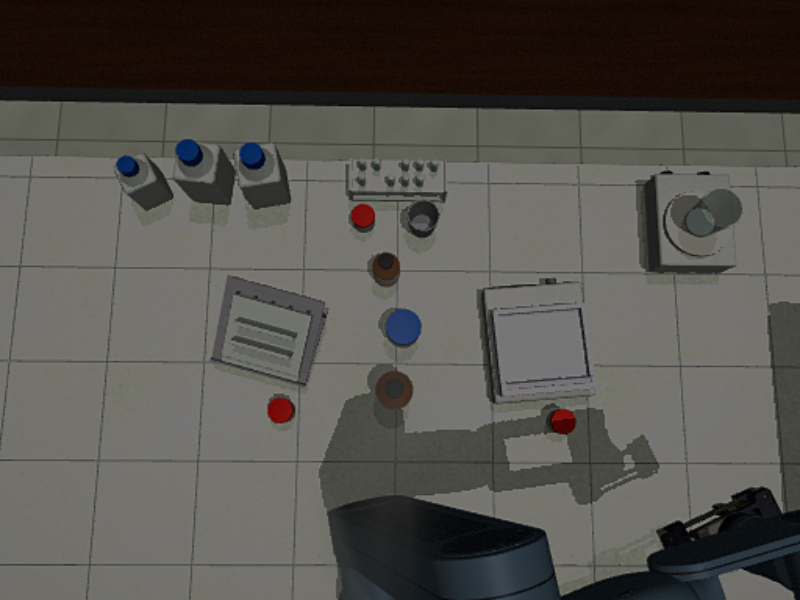

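View pics/side0b.png

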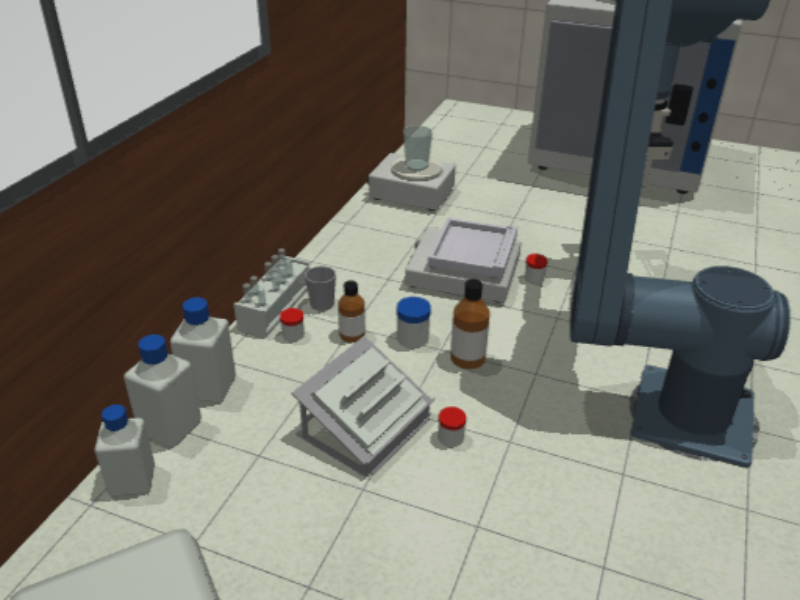

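The top view shows the stand with the board on the left (270,330), with its high side away from the robot, and the shaker at (540,345) with its lip on the robot's side. The row runs big bottle (395,390), wide jar (403,327), small bottle (386,265). In the side view the stand is at (365,405) and the shaker at (465,255). I'll take enlarged crops for accurate edges.

```bash
cat > h.py <<'E'
import numpy as np,cv2
from plant import viewer
def load(n): return dict(np.load(n+".npz"))
def grab(n,tag):
    c=viewer.read_camera(n); np.savez(f"{n}{tag}.npz",**c); return c
def ray(c,uv):
    d=c["R"].T@(np.linalg.inv(c["intrinsics"])@np.array([uv[0],uv[1],1.])); return -c["R"].T@c["t"],d/np.linalg.norm(d)
def onz(c,uv,z):
    o,d=ray(c,uv); return o+d*(z-o[2])/d[2]
def tri(c1,p1,c2,p2):
    o1,d1=ray(c1,p1);o2,d2=ray(c2,p2)
    s=np.linalg.lstsq(np.c_[d1,-d2],o2-o1,rcond=None)[0]
    a=o1+s[0]*d1;b=o2+s[1]*d2
    return (a+b)/2,np.linalg.norm(a-b)
def proj(c,X):
    p=c["intrinsics"]@(c["R"]@np.asarray(X,float)+c["t"]); return p[:2]/p[2]
def crop(c,x,y,w=125,h=94,s=3.2):
    i=c["img"][y:y+h,x:x+w]; i=cv2.resize(i,(int(w*s),int(h*s)),interpolation=cv2.INTER_CUBIC)
    return cv2.convertScaleAbs(i,alpha=1.3)
E
python3 - <<'E'
from h import *
t=load("top0");s=load("side0")
a=np.hstack([crop(t,288,172),crop(t,115,168)]);b=np.hstack([crop(s,240,125),crop(s,172,212)])
im=np.vstack([a,b]); print(im.shape); cv2.imwrite("pics/crops.png",im[:600,:800])
E
```

```text
(600, 800, 3)
```

View pics/crops.png

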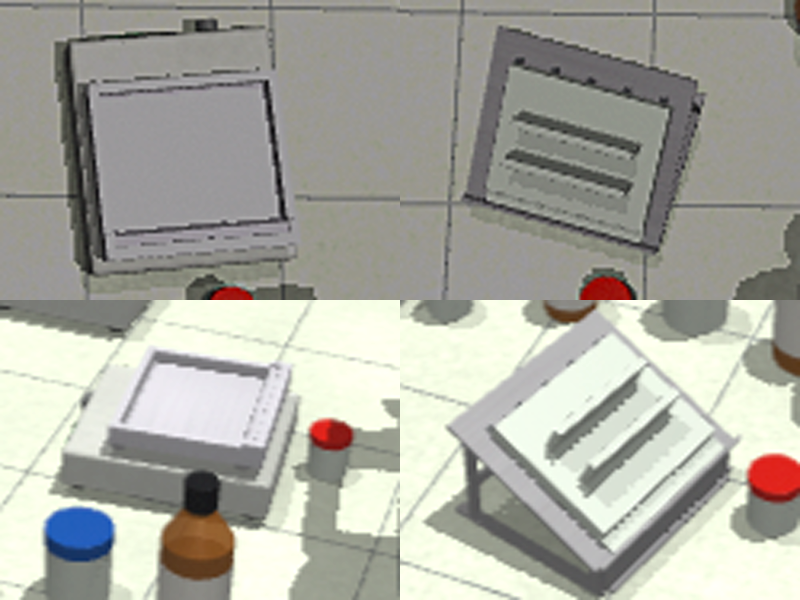

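The crops show the shaker's recess edges, with dark inner faces at the far and right rims (upper left), and the board with its two rails on the stand (right). The corners are readable. I'll refine these lines to sub-pixel accuracy and triangulate them.

```bash
cat >> h.py <<'E'
def line(c,p,q,r=4,pol=0):
    """subpixel edge line near segment p-q (native px). pol +1: brighter to the right-hand normal, returns 2 refined ends, rms"""
    g=cv2.GaussianBlur(cv2.cvtColor(c["img"],cv2.COLOR_BGR2GRAY),(0,0),.6).astype(np.float32)
    p=np.array(p,float);q=np.array(q,float);d=(q-p)/np.linalg.norm(q-p);n=np.array([-d[1],d[0]])
    L=np.linalg.norm(q-p);o=np.arange(-r,r+.01,.1);P=[]
    for a in np.linspace(.08*L,.92*L,int(L)):
        m=(p+a*d+o[:,None]*n).astype(np.float32)
        v=np.gradient(cv2.remap(g,m[:,0][None],m[:,1][None],cv2.INTER_LINEAR)[0])
        w=np.abs(v) if pol==0 else np.clip(pol*v,0,None)
        k=w.argmax(); P.append((a,o[k]))
    P=np.array(P)
    keep=np.ones(len(P),bool)
    for _ in range(5):
        f=np.polyfit(*P[keep].T,1);e=P[:,1]-np.polyval(f,P[:,0]);keep=np.abs(e)<max(.35,1.5*np.median(np.abs(e)))
    return p+np.polyval(f,0)*n,q+np.polyval(f,L)*n+0*d,e[keep].std(),keep.mean()
def inter(l1,l2):
    h=lambda l:np.cross([*l[0],1],[*l[1],1]); x=np.cross(h(l1),h(l2)); return x[:2]/x[2]
E
python3 - <<'E'
from h import *
t=load("top0");s=load("side0")
T=lambda x,y:(288+x/3.2,172+y/3.2); B=lambda x,y:(115+(x-400)/3.2,168+y/3.2)
S=lambda x,y:(240+x/3.2,125+(y-300)/3.2); C=lambda x,y:(172+(x-400)/3.2,212+(y-300)/3.2)
# rough values
for n,p in dict(fl=T(100,94),fr=T(265,81),nr=T(288,218),nl=T(108,235)).items(): print("recess top",n,onz(t,p,92).round(1))
for n,p in dict(fl=S(120,425),fr=S(157,356),nr=S(278,370),nl=S(243,441)).items(): print("recess side",n,onz(s,p,92).round(1))
prs=dict(plate_hl=((498,27),(600,314)),plate_hr=((703,92),(735,440)),plate_ll=((465,197),(450,430)))
# board plate corners and rails ends
q=dict(b_hl=(B(513,66),C(492,427)),b_hr=(B(670,103),C(612,333)),b_lr=(B(641,244),C(722,432)),b_ll=(B(483,200),C(608,540)),
 s_hl=(B(498,27),C(450,428)),s_hr=(B(700,85),C(597,315)),s_ll=(B(464,197),C(603,578)),s_lr=(B(656,247),C(736,440)))
for k,(a,b) in q.items(): X,e=tri(t,a,s,b); print(k,X.round(1),round(e,1))
# cap etc colour blobs
for c,nm in((t,"top"),(s,"side")):
    h=cv2.cvtColor(c["img"],cv2.COLOR_BGR2HSV)
    for col,lo,hi in(("red",(0,150,90),(6,255,255)),("blue",(105,150,60),(125,255,255)),("brown",(5,100,40),(18,255,255))):
        m=cv2.inRange(h,lo,hi);N,_,st,ce=cv2.connectedComponentsWithStats(m)
        print(nm,col,[(ce[i].round(1).tolist(),st[i].tolist()) for i in range(1,N) if 40<st[i][4]<1500 and st[i][1]>110])
E
```

```text
recess top fl [ 589.8 -203.5   92. ]
recess top fr [ 604.2 -365.2   92. ]
recess top nr [ 471.2 -382.2   92. ]
recess top nl [ 453.8 -208.7   92. ]
recess side fl [ 585.9 -198.8   92. ]
recess side fr [ 596.  -357.7   92. ]
recess side nr [ 456.8 -380.8   92. ]
recess side nl [ 452.9 -219.3   92. ]
b_hl [623.2 317.8 104.7] 1.7
b_hr [583.7 165.1 105.8] 8.4
b_lr [458.  197.   53.9] 3.0
b_ll [500.5 353.3  52. ] 4.4
s_hl [658.3 333.  105.2] 4.2
s_hr [606.2 138.7  99.4] 0.9
s_ll [500.4 376.2  31.4] 5.2
s_lr [452.5 183.8  35.7] 4.3
top red [([231.8, 137.4], [225, 131, 15, 14, 167]), ([178.5, 262.4], [171, 255, 16, 16, 199]), ([359.5, 265.3], [353, 262, 15, 8, 74])]
top blue [([257.8, 208.7], [247, 198, 22, 22, 389])]
top brown [([246.9, 171.8], [238, 162, 18, 17, 149]), ([253.0, 250.9], [241, 238, 23, 24, 249])]
side red [([343.0, 166.7], [337, 163, 13, 9, 88]), ([186.4, 202.1], [180, 197, 14, 12, 129]), ([289.3, 267.3], [281, 261, 17, 14, 193])]
side blue [([125.0, 198.4], [117, 190, 16, 18, 232]), ([264.5, 198.0], [255, 190, 20, 17, 283]), ([97.5, 222.9], [89, 214, 18, 19, 274]), ([73.0, 266.6], [65, 259, 16, 17, 210])]
side brown [([224.5, 195.3], [217, 188, 16, 15, 198]), ([301.5, 201.5], [291, 190, 22, 23, 399]), ([299.0, 231.8], [289, 227, 22, 9, 102])]
```

```bash
cat > m.py <<'E'
from h import *
t=load("top0");s=load("side0")
T=lambda x,y:(288+x/3.2,172+y/3.2); B=lambda x,y:(115+(x-400)/3.2,168+y/3.2)
S=lambda x,y:(240+x/3.2,125+(y-300)/3.2); C=lambda x,y:(172+(x-400)/3.2,212+(y-300)/3.2)
def fit(c,f,d,r=2.5):
    o={}
    for k,(p,q,pol) in d.items():
        o[k]=line(c,f(*p),f(*q),r,pol); print(k,o[k][0].round(2),o[k][1].round(2),"rms %.2f keep %.2f"%o[k][2:])
    return o
E
python3 - <<'E'
from m import *
# pol: brighter along n=(-dy,dx) (image y down): for left->right segment n points down
bt=fit(t,B,dict(hi=((513,66),(670,103),1),le=((513,66),(483,200),-1),ri=((670,103),(641,244),1),lo=((483,200),(641,244),0)))
bs=fit(s,C,dict(hi=((492,427),(612,333),1),le=((492,427),(600,527),-1),ri=((612,333),(712,432),1),lo=((600,527),(712,432),0)))
P={}
for a,b in(("hi","le"),("hi","ri"),("lo","le"),("lo","ri")):
    X,e=tri(t,inter(bt[a],bt[b]),s,inter(bs[a],bs[b])); P[a+b]=X; print(a,b,inter(bt[a],bt[b]).round(2),X.round(1),round(e,1))
st=fit(t,T,dict(far=((100,92),(265,80),0),ri=((264,80),(286,218),0),le=((90,85),(104,232),0),lip=((108,234),(287,217),0),lip2=((108,222),(287,205),0),outl=((88,82),(103,258),0),outf=((88,82),(270,70),0)))
ss=fit(s,S,dict(outf=((110,430),(152,350),1),outr=((152,350),(290,367),1),outl=((110,430),(252,447),0),lipb=((252,447),(290,367),0),lip=((243,441),(276,370),0)))
print("outl-outf top corner",tri(t,inter(st["outl"],st["outf"]),s,inter(ss["outf"],ss["outl"])))
E
```

```text
hi [150.36 188.43] [198.98 201.87] rms 0.20 keep 0.80
le [148.89 188.31] [140.56 230.42] rms 0.19 keep 0.79
ri [199.17 200.14] [189.23 244.03] rms 0.16 keep 0.77
lo [141.06 230.07] [190.41 243.9 ] rms 0.18 keep 0.71
hi [200.63 251.53] [237.63 221.52] rms 0.17 keep 0.89
le [200.89 251.54] [233.99 283.49] rms 0.17 keep 0.96
ri [238.33 222.23] [270.28 252.46] rms 0.16 keep 0.91
lo [235.64 284.28] [269.17 252.86] rms 0.16 keep 0.89
hi le [148.94 188.04] [623.  320.7 108.6] 1.0
hi ri [198.79 201.82] [581.3 167.2 109.9] 1.7
lo le [140.65 229.96] [503.5 353.1  58.8] 8.3
lo ri [189.33 243.59] [462.3 200.1  58.7] 8.3
far [319.23 200.47] [370.78 196.56] rms 0.19 keep 0.65
ri [370.74 196.96] [376.36 240.29] rms 0.89 keep 0.93
le [315.07 198.66] [319.86 244.56] rms 0.18 keep 0.87
lip [321.67 244.26] [377.66 239.47] rms 0.21 keep 0.62
lip2 [321.98 243.75] [377.91 238.42] rms 0.14 keep 0.89
outl [314.91 197.67] [320.97 252.56] rms 0.20 keep 0.85
outf [315.66 200.04] [372.52 196.12] rms 0.14 keep 0.61
outf [276.52 166.75] [289.6  141.73] rms 0.13 keep 0.96
outr [287.2  143.04] [330.34 148.27] rms 0.12 keep 0.65
outl [274.54 164.28] [318.7  171.37] rms 0.18 keep 0.95
lipb [321.31 172.15] [330.42 145.84] rms 0.19 keep 0.81
lip [314.56 168.42] [323.95 145.81] rms 0.21 keep 0.75
outl-outf top corner (array([ 588.50158878, -191.70836004,   93.68045727]), np.float64(10.145299220981855))
```

```bash
cat >> m.py <<'E'
from scipy.spatial.transform import Rotation as Ro
def pose(o,ypr): return np.array(o,float),Ro.from_euler("ZYX",ypr,degrees=True).as_matrix()
def pts(P,L): return [P[0]+P[1]@np.array(l,float) for l in L]
def poly(im,c,P,L,x,y,col,s=3.2):
    for a,b in zip(L[:-1],L[1:]):
        p,q=[((proj(c,X)-[x,y]+.5)*s) for X in pts(P,[a,b])]
        cv2.line(im,tuple((p*16).astype(int)),tuple((q*16).astype(int)),col,1,cv2.LINE_AA,4)
def overlay(name,Bp,Sp,t,s,vs=((288,172),(115,168),(240,125),(172,212))):
    rows=[]
    for i,(c,o) in enumerate(zip((t,t,s,s),vs)):
        im=crop(c,*o)
        if i in(0,2) and Sp:
            poly(im,c,Sp,[(68,-83.5,92),(68,83.5,92),(-68,83.5,92),(-68,-83.5,92),(68,-83.5,92)],*o,(0,0,255))
            poly(im,c,Sp,[(130,-103,56),(130,103,56),(-105,103,56),(-105,-103,56),(130,-103,56)],*o,(255,0,0))
        if Bp:
            poly(im,c,Bp,[(65,-80,14),(65,80,14),(-65,80,14),(-65,-80,14),(65,-80,14)],*o,(0,0,255))
            poly(im,c,Bp,[(-81,-80,0),(-81,80,0)],*o,(0,200,0))
            for k in(1,-1): poly(im,c,Bp,[(16*k,-60,44),(16*k,60,44),(24*k,60,44),(24*k,-60,44),(16*k,-60,44)],*o,(255,0,0))
        rows.append(im)
    cv2.imwrite(name,np.vstack([np.hstack(rows[:2]),np.hstack(rows[2:])])[:600,:800])
E
python3 - <<'E'
from m import *
c=np.cos;r=np.radians
for nm,l,cam,z in(("far",((319.23,200.47),(370.78,196.56)),t,92),("le",((315.07,198.66),(319.86,244.56)),t,92),("lip",((321.98,243.75),(377.91,238.42)),t,97),("ri",((370.4,197.5),(377.2,239)),t,92),
   ("s_outf",((276.52,166.75),(289.6,141.73)),s,92),("s_outr",((287.2,143.04),(330.34,148.27)),s,92),("s_outl",((274.54,164.28),(318.7,171.37)),s,92),("s_lip",((314.56,168.42),(323.95,145.81)),s,97)):
    a,b=onz(cam,l[0],z),onz(cam,l[1],z);d=b-a; print(nm,a.round(1),b.round(1),np.degrees(np.arctan2(d[1],d[0])).round(1))
Bp=pose((551,257.9,69),(-15.2,-25,0))
Sp=pose((531,-291,0),(4.5,0,0))
overlay("pics/ov1.png",Bp,Sp,t,s)
E
```

```text
far [ 592.6 -203.5   92. ] [ 606.6 -365.2   92. ] -85.1
le [ 598.2 -190.6   92. ] [ 456.4 -203.    92. ] -175.0
lip [ 458.6 -208.7   97. ] [ 476.1 -380.6   97. ] -84.2
ri [ 603.6 -363.9   92. ] [ 474.6 -379.8   92. ] -173.0
s_outf [ 583.2 -181.    92. ] [ 596. -364.   92.] -86.0
s_outr [ 601.2 -351.2   92. ] [ 442.4 -375.9   92. ] -171.2
s_outl [ 594.9 -193.4   92. ] [ 440.2 -208.8   92. ] -174.3
s_lip [ 456.7 -213.7   97. ] [ 467.  -375.7   97. ] -86.3
```

View pics/ov1.png

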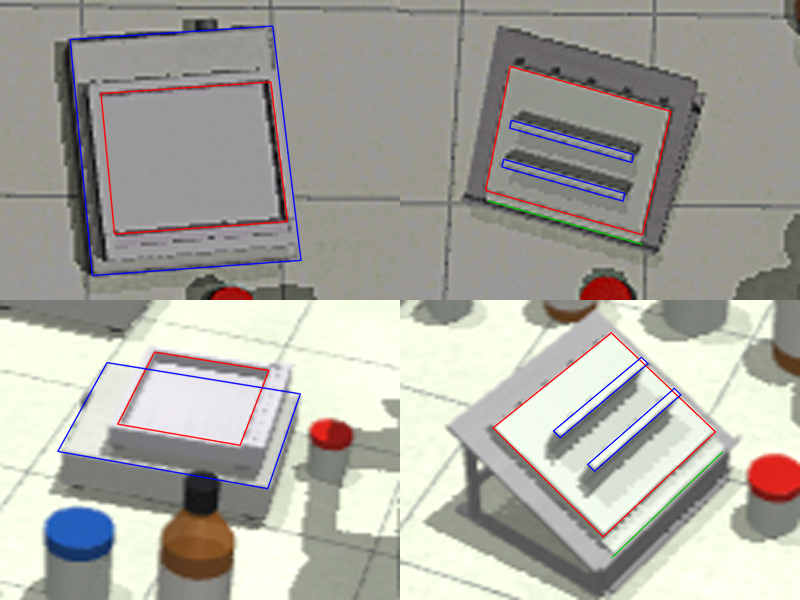

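The board overlay agrees in both views within about 1 px. The shaker is close, so I'll refine it from the housing edges and rim lines.

```bash
python3 - <<'E'
from m import *
ht=fit(t,T,dict(far=((72,41),(270,28),1),ri=((273,40),(299,250),1),le=((71,50),(93,265),-1),nr=((95,273),(297,259),-1)),2)
hs=fit(s,S,dict(far=((62,450),(108,366),0),le=((62,452),(266,487),0),nr=((268,485),(299,395),0)),2)
def show(k,l,cam,z):
    a,b=onz(cam,l[0],z),onz(cam,l[1],z);d=b-a; print(k,a.round(1),b.round(1),np.degrees(np.arctan2(d[1],d[0])).round(1))
for k in ht: show("T "+k,ht[k],t,56)
for k in hs: show("S "+k,hs[k],s,56)
E
```

```text
far [310.5  184.79] [372.34 180.24] rms 0.23 keep 0.74
ri [371.55 184.72] [382.06 250.05] rms 0.18 keep 0.61
le [309.2  187.73] [316.24 254.9 ] rms 0.17 keep 0.76
nr [317.67 257.08] [380.73 251.68] rms 0.24 keep 0.78
far [257.87 171.05] [273.75 145.62] rms 0.22 keep 0.66
le [259.36 172.56] [323.47 181.43] rms 0.39 keep 0.69
nr [325.74 183.5 ] [334.71 155.13] rms 0.19 keep 0.76
T far [ 649.1 -181.9   56. ] [ 666.2 -382.6   56. ] -85.1
T ri [ 651.4 -379.4   56. ] [ 442.7 -404.3   56. ] -173.2
T le [ 639.5 -177.6   56. ] [ 426.2 -196.8   56. ] -174.9
T nr [ 419.5 -201.1   56. ] [ 437.6 -399.9   56. ] -84.8
S far [ 652.5 -182.5   56. ] [ 661.  -372.6   56. ] -87.4
S le [ 644.1 -175.4   56. ] [ 419.9 -208.4   56. ] -171.6
S nr [ 409.4 -199.1   56. ] [ 426.7 -394.1   56. ] -84.9
```

Emit:
step_arm(deltas=[1, 14, 40, 8, 0, 0, 4.3, 1, 14, 40, 8, 0, 0, 4.3, 1, 14, 40, 8, 0, 0, 4.3, 1, 14, 40, 8, 0, 0, 4.3, 1, 14, 40, 8, 0, 0, 4.3, 1, 14, 40, 8, 0, 0, 4.3, 1, 14, 40, 8, 0, 0, 4.3, 1, 14, 40, 8, 0, 0, 4.3, 1, 14, 40, 8, 0, 0, 4.3, 1, 14, 40, 8, 0, 0, 4.3, 1, 14, 40, 8, 0, 0, 4.3, 1, 14, 40, 8, 0, 0, 4.3])

```text
clock: 1.3
position: [384.6, -23.7, 325.9]
orientation: [3.141, 0.0, 1.308]
ft_force: [0.9, 0.3, -0.8]
finger_gap: 93.0
finger_force: 0.0
```

Emit:
step_arm(deltas=[1, 14, 37, -6, -0.82, -3.0, 0, 1, 14, 37, -6, -0.82, -3.0, 0, 1, 14, 37, -6, -0.82, -3.0, 0, 1, 14, 37, -6, -0.82, -3.0, 0, 1, 14, 37, -6, -0.82, -3.0, 0, 1, 14, 37, -6, -0.82, -3.0, 0, 1, 14, 37, -6, -0.82, -3.0, 0, 1, 14, 37, -6, -0.82, -3.0, 0, 1, 0, 0, -22, 0, 0, 0, 1, 0, 0, -22, 0, 0, 0, 1, 0, 0, -22, 0, 0, 0, 1, 0, 0, 0, 0, 0, 0])

```text
clock: 2.5
position: [494.2, 269.5, 207.6]
orientation: [2.713, 0.006, 1.305]
ft_force: [-0.9, -0.6, -0.3]
finger_gap: 93.0
finger_force: 0.0
```

```bash
cat >> m.py <<'E'
def toolnow():
    from plant import monitor
    m=monitor.sense(); R=Ro.from_euler("xyz",m["orientation"]).as_matrix(); return m,np.array(m["position"]),R
def want(Rb): # tool frame for gripping board of rotation Rb, nearest half turn
    z=-Rb[:,2];y=Rb[:,0];return np.c_[np.cross(y,z),y,z]
def delta(p,R,pt,Rt):
    return (np.array(pt)-p).round(1),np.degrees(Ro.from_matrix(Rt@R.T).as_rotvec()).round(2)
E
python3 - <<'E'
from m import *
m,p,R=toolnow(); print(m["clock"],p.round(1),m["q"].round(3)); print(R.round(3))
Bp=pose((551,257.9,69),(-15.2,-25,0))
for z in(130,30): print(delta(p,R,pts(Bp,[(0,0,z)])[0],want(Bp[1])))
# positions of row objects
for n,u,v,z in(("bottle body top",(246.9,171.8),(224.5,195.3),60),("big",(253,250.9),(301.5,201.5),100),("jar lid",(257.8,208.7),(264.5,196),85)):
    print(n,tri(t,u,s,v),onz(t,u,z))
E
```

```text
2.5 [494.2 269.5 207.6] [ 0.484  0.16   1.802 -0.376  0.896  0.942]
[[ 0.262  0.878  0.4  ]
 [ 0.965 -0.236 -0.114]
 [-0.006  0.415 -0.91 ]]
(array([  3.7,   2.8, -20.8]), array([ 0.19, -0.53,  0.  ]))
(array([  44.5,   -8.3, -111.4]), array([ 0.19, -0.53,  0.  ]))
bottle body top (array([686.51876941,  23.07507145,  77.48122715]), np.float64(3.592450227391974)) [688.71863737  22.82958305  60.        ]
big (array([436.5008537 ,   1.24317183, 109.08495734]), np.float64(2.766432526753777)) [435.5056782    0.91813812 100.        ]
jar lid (array([565.15327628, -12.99341731,  84.99491976]), np.float64(1.8508383670116264)) [566.05860339 -12.76932712  85.        ]
```

Emit:
step_arm(deltas=[1, 5, -1, -12.5, 0.2, -0.5, 0, 1, 5, -1, -12.5, 0, 0, 0, 1, 5, -1, -12.5, 0, 0, 0, 1, 5, -1, -12.5, 0, 0, 0, 1, 5, -1, -12.5, 0, 0, 0, 1, 5, -1, -12.5, 0, 0, 0, 1, 5, -1, -12.5, 0, 0, 0, 1, 5, -1, -12.5, 0, 0, 0, 1, 2, 0, -5, 0, 0, 0, 1, 2, 0, -5, 0, 0, 0, 1, 0, 0, 0, 0, 0, 0])

```text
clock: 3.6
position: [540.6, 262.3, 101.0]
orientation: [2.7, -0.005, 1.305]
ft_force: [-0.4, 0.7, 0.6]
finger_gap: 93.1
finger_force: 0.0
```

```bash
python3 - <<'E'
from m import *
m,p,R=toolnow(); print(p.round(1),m["ft_force"].round(1))
Bp=pose((551,257.9,69),(-15.2,-25,0))
print(delta(p,R,pts(Bp,[(0,0,30)])[0],want(Bp[1])))
t=grab("top","1");s=grab("side","1")
a=np.hstack([crop(t,115,158),crop(s,172,202)]); cv2.imwrite("pics/g1.png",a)
E
```

```text
[540.6 262.3 101. ] [-0.4  0.7  0.6]
(array([-1.9, -1.1, -4.8]), array([-0.18,  0.34,  0.02]))
```

View pics/g1.png

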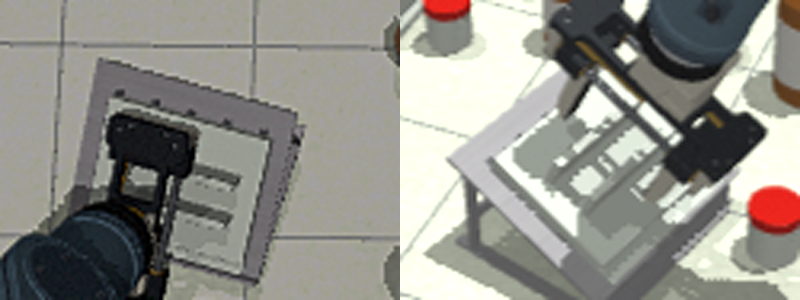

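The side picture shows both fingers straddling the rails near mid-length, and the top picture agrees once parallax is allowed for. Next I close on them.

Emit:
step_arm(deltas=[1, -1, -0.5, -2.5, 0, 0, 0, 1, -1, -0.5, -2, 0, 0, 0, 0.3, 0, 0, 0, 0, 0, 0, 0.3, 0, 0, 0, 0, 0, 0, 0.3, 0, 0, 0, 0, 0, 0, 0.3, 0, 0, 0, 0, 0, 0, 0.3, 0, 0, 0, 0, 0, 0, 0.3, 0, 0, 0, 0, 0, 0], squeeze=45)

```text
clock: 4.5
position: [538.7, 261.5, 97.2]
orientation: [2.7, -0.005, 1.305]
ft_force: [-0.5, 0.0, 0.3]
finger_gap: 49.8
finger_force: 0.0
```

Emit:
step_arm(deltas=[0.3, 0, 0, 0, 0, 0, 0, 0.3, 0, 0, 0, 0, 0, 0, 0.3, 0, 0, 0, 0, 0, 0])

```text
clock: 4.8
position: [538.9, 261.5, 97.3]
orientation: [2.699, -0.005, 1.305]
ft_force: [1.3, -0.1, 0.7]
finger_gap: 47.8
finger_force: 45.0
```

The board is gripped: gap 47.8 mm, 45 N. I lift it and work out the hover target.

Emit:
step_arm(deltas=[0.3, -3, 1, 10, 0, 0, 0, 0.3, -3, 1, 12, 0, 0, 0, 0.3, 0, 0, 25, 0, 0, 0, 0.3, 0, 0, 30, 0, 0, 0, 0.3, 0, 0, 30, 0, 0, 0, 0.3, 0, 0, 30, 0, 0, 0, 0.3, 0, 0, 30, 0, 0, 0, 0.3, 0, 0, 30, 0, 0, 0, 0.3, 0, 0, 15, 0, 0, 0, 0.3, 0, 0, 0, 0, 0, 0])

```text
clock: 5.8
position: [532.7, 264.1, 312.3]
orientation: [2.697, -0.008, 1.306]
ft_force: [0.2, -0.5, -5.1]
finger_gap: 47.5
finger_force: 45.0
```

```bash
cat >> m.py <<'E'
S0=pose((529.9,-290.4,0),(5,0,0))
OFF=np.array([0,0.3,31.])   # TCP in board frame
def boardnow(off=None):
    m,p,R=toolnow(); Rb=np.c_[R[:,1],-R[:,0],-R[:,2]]  # board x=tool y, z=-tool z
    return m,p,R,(p-Rb@(OFF if off is None else off),Rb)
def goal(tip,pitch,Sp=None): # tongue tip in groove frame -> board pose
    Sp=Sp or S0; Rb=Sp[1]@Ro.from_euler("y",-pitch,degrees=True).as_matrix()
    o=Sp[0]+Sp[1]@(np.array([-81,0,78.])+tip)-Rb@np.array([-81,0,0.]); return o,Rb
def todo(tip,pitch,off=None,Sp=None):
    m,p,R,b=boardnow(off); g=goal(np.array(tip,float),pitch,Sp)
    return delta(p,R,g[0]+g[1]@(OFF if off is None else off),want(g[1]))
E
python3 - <<'E'
from m import *
m,p,R,b=boardnow(); print(p.round(1),m["ft_force"].round(1),m["finger_gap"],m["finger_force"],b[0].round(1))
print(np.linalg.det(b[1]),todo((40,0,40),12),m["q"].round(2))
E
```

```text
[532.7 264.1 312.3] [ 0.2 -0.5 -5.1] 47.473775195615296 44.977821707725525 [545.7 261.2 284.3]
-0.9999999999999998 (array([  28.9, -551.5, -147.1]), array([ 0.72, 13.53, 20.15])) [ 0.44  0.12  1.59 -0.31  1.1   0.8 ]
```

Emit:
step_arm(deltas=[0.3, 2.5, -42, 0, 0.06, 1.1, 1.65, 0.3, 2.5, -42, 0, 0.06, 1.1, 1.65, 0.3, 2.5, -42, 0, 0.06, 1.1, 1.65, 0.3, 2.5, -42, 0, 0.06, 1.1, 1.65, 0.3, 2.5, -42, 0, 0.06, 1.1, 1.65, 0.3, 2.5, -42, 0, 0.06, 1.1, 1.65, 0.3, 2.5, -42, 0, 0.06, 1.1, 1.65, 0.3, 2.5, -42, 0, 0.06, 1.1, 1.65, 0.3, 2.5, -42, 0, 0.06, 1.1, 1.65, 0.3, 2.5, -42, 0, 0.06, 1.1, 1.65, 0.3, 2.5, -42, 0, 0.06, 1.1, 1.65, 0.3, 2.5, -42, 0, 0.06, 1.1, 1.65])

```text
clock: 7.0
position: [561.4, -241.5, 307.2]
orientation: [2.933, 0.001, 1.653]
ft_force: [1.3, 0.3, -3.5]
finger_gap: 48.1
finger_force: 45.0
```

Emit:
step_arm(deltas=[0.3, 0, -24, -10, 0, 0.3, 0.3, 0.3, 0, -24, -15, 0, 0, 0, 0.3, 0, 0, -25, 0, 0, 0, 0.3, 0, 0, -25, 0, 0, 0, 0.3, 0, 0, -25, 0, 0, 0, 0.3, 0, 0, -25, 0, 0, 0, 0.3, 0, 0, -10, 0, 0, 0, 0.3, 0, 0, 0, 0, 0, 0, 0.3, 0, 0, 0, 0, 0, 0])

```text
clock: 7.9
position: [562.9, -288.6, 174.6]
orientation: [2.934, 0.003, 1.658]
ft_force: [0.9, -0.2, -3.5]
finger_gap: 47.7
finger_force: 45.0
```

```bash
sed -i 's/-R\[:,0\],-R\[:,2\]/R[:,0],-R[:,2]/' m.py; python3 - <<'E'
from m import *
m,p,R,b=boardnow(); print(m["clock"],p.round(1),m["ft_force"].round(1),b[0].round(1),np.linalg.det(b[1]))
print(todo((40,0,40),12))
t=grab("top","2");s=grab("side","2")
overlay("pics/ov2.png",b,S0,t,s,((288,172),(288,172),(240,125),(240,125)))
E
```

```text
7.9 [ 562.9 -288.6  174.6] [ 0.9 -0.2 -3.5] [ 569.3 -288.4  144.3] 1.0
(array([-1.3,  1.3, -9.4]), array([ 0.2 , -0.1 ,  0.03]))
```

View pics/ov2.png

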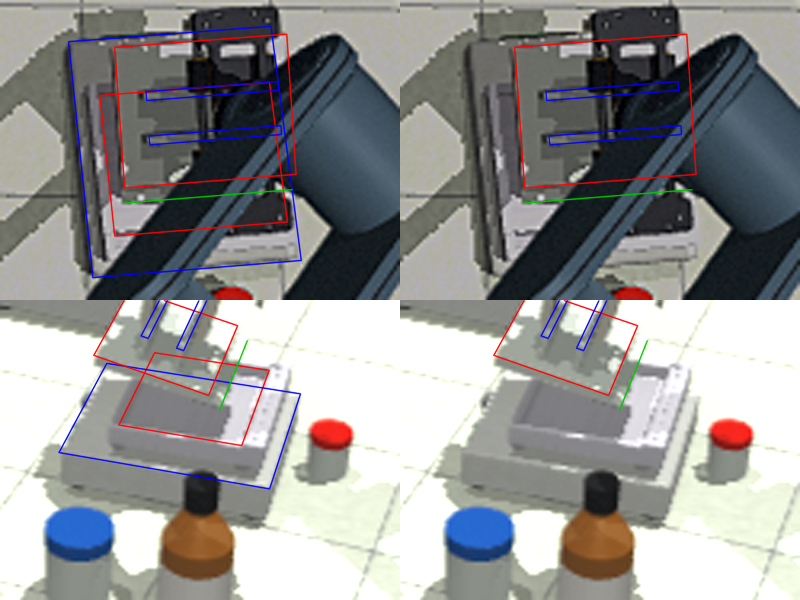

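The hovering board agrees with the overlay in both views (plate corner at about (610,395) in the lower crop). I'll measure its left edge, its tongue-side edge and the shaker offset more finely.

```bash
python3 - <<'E'
from m import *
t=load("top2");s=load("side2")
T2=lambda x,y:(288+(x-400)/3.2,172+y/3.2);S2=lambda x,y:(240+(x-400)/3.2,125+(y-300)/3.2)
m,p,R,b=boardnow()
c=pts(b,[(65,80,14),(-65,80,14),(-65,-80,14)]);
def pd(c_,a,b_,q):  # signed dist of q from line a-b
    d=(b_-a)/np.linalg.norm(b_-a); return ((q-a)@np.array([-d[1],d[0]]))
for nm,cam,i,j,r in(("top left edge",t,0,1,2.5),("side left edge",s,0,1,2.5),("side near edge",s,1,2,2.5)):
    a,e=proj(cam,c[i]),proj(cam,c[j])
    if nm=="side near edge": e=a+(e-a)*.5
    l=line(cam,a,e,r,0); print(nm,a.round(1),e.round(1),"offset px",pd(None,a,e,l[0]).round(2),pd(None,a,e,l[1]).round(2),l[2:])
g=cv2.cvtColor(t["img"],cv2.COLOR_BGR2GRAY)
for rr in(192,198,205): print(g[rr,310:345])
g0=cv2.cvtColor(load("top0")["img"],cv2.COLOR_BGR2GRAY)
for rr in(205,215): print(g0[rr,305:330],g0[rr,360:390])
E
```

```text
top left edge [323.4 185.9] [326.5 229.9] offset px 0.69 0.4 (np.float64(0.16631833592214515), np.float64(0.7272727272727273))
side left edge [268.6 141.3] [304.5 153.8] offset px 3.22 -0.89 (np.float64(0.3604366339151389), np.float64(0.631578947368421))
side near edge [304.5 153.8] [309.  142.9] offset px 2.64 -1.29 (np.float64(0.3405469456950428), np.float64(0.7272727272727273))
[64 79 83 81 83 81 81 84 82 85 85 86 81 39 84 84 84 82 82 83 83 83 83 83
 83 83 83 82 82 82 81 82 81 83 84]
[34 73 85 85 84 72 88 89 70 62 62 62 65 40 97 85 83 83 83 83 84 83 84 83
 84 82 67 65 66 69 67 67 68 67 69]
[36 49 78 66 64 31 92 92 91 65 63 63 64 60 38 85 84 84 83 83 86 66 65 66
 67 66 66 65 66 65 66 64 65 66 67]
[119 127  80  59  43  28  61  67  56  55  18 128 123 119 118 119 119 118
 119 119 119 118 117 118 118] [118 119 118 118 119 117 118 118 119 120 129  48  11 125 122 118 119 120
 116 117 118 118 117 116 117 118 116 118 117 117]
[119 125  74  52  58  45  30  47  63  75  55  19  97 122 120 118 118 119
 118 117 118 117 119 119 119] [118 117 119 119 118 117 118 119 117 118 119 128  75  19  97 122 120 118
 117 116 117 114 117 116 117 116 118 116 117 116]
```

```bash
python3 - <<'E'
from m import *
t0=load("top0")
fv=lambda X:(S0[1].T@(X-S0[0]))
for n,uv in(("outer left 93.5",(315.5,205)),("",(316.5,215)),("inner right -83.5",(372.5,205)),("",(373.5,215))):
    print(n,fv(onz(t0,uv,92))[:2].round(1))
# column through recess: far rim & lip rows
g0=cv2.cvtColor(t0["img"],cv2.COLOR_BGR2GRAY)
for c in(335,345,355): print(c,g0[192:206,c],g0[234:262,c])
E
```

```text
outer left 93.5 [56.8 94.2]
 [25.5 94.3]
inner right -83.5 [ 43.  -83.2]
 [ 11.6 -82.3]
335 [117 118 119 123  71 120 121 124  66 114 120 119 119 117] [118 117 119 119 119 118 118 118 119 128  45 115 113 114  87 121 118 121
  93 104 108 101  63 104 105 102 101 105]
345 [114 117 123  65 121 121 123  71 113 120 118 118 118 118] [117 118 119 117 117 117 118 120 127  52 115 116 116  85 121 120 121  92
 108 109 101  80 104 105 100 104 109 103]
355 [119 124  58 105 121 125  76 109 120 118 118 117 119 119] [117 118 117 118 118 119 120 128  51  96 118 116 111 121 118 120  97 106
 108 105  90  79 104 105 107  49  50  76]
```

```bash
python3 - <<'E'
from m import *
t0=load("top0"); fv=lambda X:(S0[1].T@(X-S0[0]))
for uv,z in(((335,195.8),92),((335,199.7),92),((345,194.8),92),((345,198.7),92),((335,244.5),97),((345,243.5),97)): print(uv,fv(onz(t0,uv,z))[:2].round(1))
print(todo((32,0,10),12),todo((40,0,40),12))
E
```

```text
(335, 195.8) [80.9 30.4]
(335, 199.7) [68.7 31.8]
(345, 194.8) [81.6 -1.2]
(345, 198.7) [69.4  0.2]
(335, 244.5) [-69.3  48.2]
(345, 243.5) [-68.7  17.4]
(array([ -9.8,   1.1, -40.6]), array([0.3 , 0.  , 0.03])) (array([ -1.9,   1.8, -10.6]), array([0.3 , 0.  , 0.03]))
```

Emit:
step_arm(deltas=[0.3, -5, 0.5, -12, 0.2, 0, 0, 0.3, -5, 0.5, -12, 0, 0, 0, 0.3, 0, 0, -10, 0, 0, 0, 0.3, 0, 0, -6, 0, 0, 0, 0.3, 0, 0, -4, 0, 0, 0, 0.3, 0, 0, 0, 0, 0, 0, 0.3, 0, 0, -1.5, 0, 0, 0, 0.3, 0, 0, -1.5, 0, 0, 0, 0.3, 0, 0, 0, 0, 0, 0])

```text
clock: 8.9
position: [552.7, -287.6, 127.3]
orientation: [2.934, -0.0, 1.658]
ft_force: [0.2, 0.7, -4.2]
finger_gap: 47.8
finger_force: 45.0
```

```bash
cat > st.py <<'E'
from m import *
m,p,R,b=boardnow()
tip=S0[1].T@(pts(b,[(-81,0,0)])[0]-S0[0])-[-81,0,78]
e=Ro.from_matrix(S0[1].T@b[1]).as_euler("ZYX",degrees=True)
print(m["clock"],"tip in groove",tip.round(1),"yaw,pitch,roll",e.round(2),"F",(S0[1].T@m["ft_force"]).round(1),"M",m["moment"].round(2),m["finger_gap"].round(1),m["finger_force"].round(0))
E
python3 st.py
```

```text
Traceback (most recent call last):
  File "st.py", line 5, in <module>
    print(m["clock"],"tip in groove",tip.round(1),"yaw,pitch,roll",e.round(2),"F",(S0[1].T@m["ft_force"]).round(1),"M",m["moment"].round(2),m["finger_gap"].round(1),m["finger_force"].round(0))
                                                                                                                                            ^^^^^^^^^^^^^^^^^^^^^
AttributeError: 'float' object has no attribute 'round'
```

Emit:
step_arm(deltas=[0.3, 0, 0, -1, 0, 0, 0, 0.3, 0, 0, -1, 0, 0, 0, 0.3, 0, 0, -1, 0, 0, 0, 0.3, 0, 0, 0, 0, 0, 0])

```text
clock: 9.3
position: [552.9, -287.8, 125.5]
orientation: [2.933, 0.001, 1.658]
ft_force: [-2.0, 1.4, 4.1]
finger_gap: 47.8
finger_force: 45.0
```

```bash
sed -i 's/m\["finger_gap"\].round(1),m\["finger_force"\].round(0)/m["finger_gap"],m["finger_force"]/' st.py; python3 st.py
```

```text
9.3 tip in groove [31.3  0.3  0.4] yaw,pitch,roll [ -0.02 -11.94  -0.04] F [-1.9  1.6  4.1] M [ 0.27  0.9  -0.03] 47.8303673182746 45.016618967056274
```

Emit:
step_arm(deltas=[0.3, 0, 0, 2, 0, 0, 0, 0.3, -4, -0.4, 0, 0, 0, 0, 0.3, -4, -0.4, 0, 0, 0, 0, 0.3, -4, -0.4, 0, 0, 0, 0, 0.3, -4, -0.4, 0, 0, 0, 0, 0.3, -4, -0.4, 0, 0, 0, 0, 0.3, -4, -0.4, 0, 0, 0, 0, 0.3, 0, 0, 0, 0, 0, 0])

```text
clock: 10.1
position: [528.0, -290.0, 126.1]
orientation: [2.935, -0.001, 1.657]
ft_force: [0.1, 0.3, -4.4]
finger_gap: 47.8
finger_force: 45.0
```

```bash
python3 st.py
```

```text
10.1 tip in groove [6.2 0.4 1.1] yaw,pitch,roll [ -0.06 -11.86   0.04] F [ 0.1  0.3 -4.4] M [-0.01  0.15  0.04] 47.75452565892544 44.96926009654999
```

Free so far, and the tongue is under the lip. I now push the last few millimetres home.

Emit:
step_arm(deltas=[0.3, -2, -0.2, 0, 0, 0, 0, 0.3, -2, -0.2, 0, 0, 0, 0, 0.3, -1, -0.1, 0, 0, 0, 0, 0.3, -1, -0.1, 0, 0, 0, 0, 0.3, 0, 0, 0, 0, 0, 0])

```text
clock: 10.6
position: [524.5, -290.5, 126.6]
orientation: [2.93, 0.0, 1.657]
ft_force: [7.3, 2.2, -8.0]
finger_gap: 47.8
finger_force: 45.0
```

```bash
python3 st.py
```

```text
10.6 tip in groove [2.9 0.1 1.3] yaw,pitch,roll [-8.000e-02 -1.211e+01 -1.000e-02] F [ 7.5  1.5 -8. ] M [ 0.23 -1.55  0.01] 47.763785442805386 44.95094418525696
```

Emit:
step_arm(deltas=[0.3, 0, 0, -1, 0, 0, 0, 0.3, -1, -0.1, -0.3, 0, 0, 0, 0.3, -1, -0.1, 0, 0, 0, 0, 0.3, 0, 0, 0, 0, 0, 0])

```text
clock: 11.0
position: [524.3, -290.7, 126.6]
orientation: [2.927, 0.001, 1.656]
ft_force: [12.3, 4.0, -4.3]
finger_gap: 47.7
finger_force: 45.0
```

```bash
python3 st.py
```

```text
11.0 tip in groove [ 2.9 -0.   1. ] yaw,pitch,roll [ -0.09 -12.32  -0.07] F [12.6  3.  -4.3] M [ 0.69 -2.4   0.1 ] 47.6940907569254 44.95172560214996
```

Emit:
step_arm(deltas=[0.3, 1.7, 0.1, -2.6, -0.18, 2.04, 0, 0.3, 1.5, 0.1, -2.7, -0.18, 2.04, 0, 0.3, 1.4, 0.1, -2.7, -0.18, 2.04, 0, 0.3, 1.4, 0.1, -2.8, -0.18, 2.04, 0, 0.3, 0, 0, 0, 0, 0, 0])

```text
clock: 11.5
position: [530.0, -290.3, 115.2]
orientation: [3.073, 0.002, 1.658]
ft_force: [6.6, 2.7, -0.6]
finger_gap: 48.2
finger_force: 45.0
```

```bash
python3 st.py
```

```text
11.5 tip in groove [ 2.4 -0.3  0.7] yaw,pitch,roll [ 0.01 -3.94 -0.1 ] F [ 6.8  2.1 -0.6] M [ 0.41 -1.06 -0.21] 48.24996612126438 44.97321367263794
```

Emit:
step_arm(deltas=[0.3, 1.1, 0.1, -2.8, -0.17, 1.97, 0, 0.3, 1.1, 0.1, -2.9, -0.17, 1.97, 0, 0.3, 0, 0, -0.5, 0, 0, 0, 0.3, 0, 0, 0, 0, 0, 0])

```text
clock: 11.9
position: [531.9, -290.4, 110.0]
orientation: [3.14, 0.002, 1.658]
ft_force: [6.5, 2.6, 3.7]
finger_gap: 47.9
finger_force: 45.0
```

```bash
python3 st.py
```

```text
11.9 tip in groove [ 2.1 -0.5  0.9] yaw,pitch,roll [-0.01 -0.07 -0.13] F [6.7 2.  3.7] M [ 0.58 -0.67 -0.11] 47.87677738458406 44.990825057029724
```

Emit:
step_arm(deltas=[0.3, 0, 0, -1, 0, 0.1, 0, 0.3, 0, 0, -0.5, 0, 0, 0, 0.3, 0, 0, 0, 0, 0, 0, 0.3, 0, 0, 0, 0, 0, 0])

```text
clock: 12.3
position: [532.0, -290.4, 109.9]
orientation: [3.141, 0.003, 1.658]
ft_force: [4.2, 3.8, 10.2]
finger_gap: 47.8
finger_force: 45.0
```

```bash
python3 st.py; python3 - <<'E'
from m import *
t=grab("top","3");s=grab("side","3")
cv2.imwrite("pics/g3.png",np.hstack([crop(t,288,172),crop(s,240,125)]))
E
```

```text
12.3 tip in groove [ 2.1 -0.5  0.9] yaw,pitch,roll [-0.03 -0.04 -0.16] F [ 4.5  3.4 10.2] M [ 0.92 -0.29 -0.03] 47.80653342082435 44.99445676803589
```

View pics/g3.png

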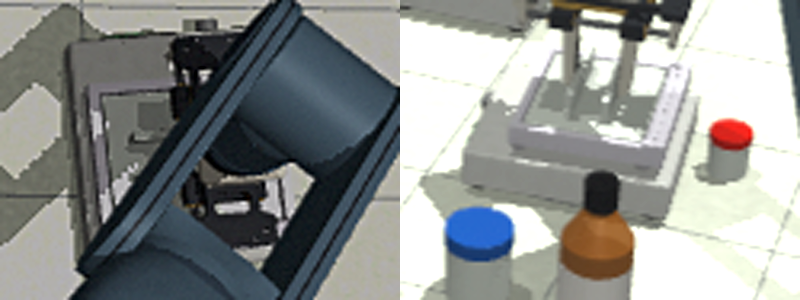

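The side view shows the board lying within the frame with the rims visible all round, and it no longer sinks under extra load. I release it and rise.

Emit:
step_arm(deltas=[0.3, 0, 0, 1, 0, 0, 0, 0.75, 0, 0, 0, 0, 0, 0, 0.75, 0, 0, 0, 0, 0, 0, 0.75, 0, 0, 0, 0, 0, 0, 0.75, 0, 0, 0, 0, 0, 0, 1, 0, 0, 15, 0, 0, 0, 1, 0, 0, 30, 0, 0, 0, 1, 0, 0, 40, 0, 0, 0, 1, 0, 0, 40, 0, 0, 0, 1, 0, 0, 40, 0, 0, 0, 1, 0, 0, 20, 0, 0, 0])

```text
clock: 13.5
position: [529.5, -291.0, 296.5]
orientation: [-3.139, 0.004, 1.657]
ft_force: [0.1, -0.1, 0.2]
finger_gap: 92.7
finger_force: 0.0
```

```bash
python3 - <<'E'
from m import *
m,p,R=toolnow(); print(m["clock"],p.round(1),m["q"].round(3),m["finger_gap"])
t=grab("top","4");s=grab("side","4")
B0=goal(np.array([0.,0,0]),0)
im=crop(s,210,120,125,94,6.4); im2=crop(t,288,168)
cv2.imwrite("pics/g4.png",im[:600])
np.save("q.npy",m["q"])
# bottle: brown body and black cap in original views
t0=load("top0");s0=load("side0")
for c,nm,box in((t0,"top",(225,155,45,40)),(s0,"side",(205,175,40,50))):
    x,y,w,h=box; i=c["img"][y:y+h,x:x+w]; hs=cv2.cvtColor(i,cv2.COLOR_BGR2HSV)
    b=cv2.inRange(hs,(3,90,40),(18,255,255)); k=((i.max(2)<45)*255).astype(np.uint8)
    for n_,mm in(("brown",b),("cap",k)):
        N,_,st,ce=cv2.connectedComponentsWithStats(mm)
        print(nm,n_,[((ce[j]+[x,y]).round(1).tolist(),st[j][2:].tolist(),(st[j][:2]+[x,y]).tolist()) for j in range(1,N) if st[j][4]>25])
E
```

```text
13.5 [ 529.5 -291.   296.5] [-0.684  0.325  1.283 -0.004  1.533 -0.771] 92.70618884791241
top brown [([246.9, 171.9], [18, 18, 151], [238, 162])]
top cap [([246.5, 166.7], [10, 11, 88], [242, 162])]
side brown [([224.5, 195.3], [16, 15, 198], [217, 188]), ([224.4, 216.0], [15, 6, 43], [218, 213])]
side cap [([224.2, 184.4], [8, 9, 61], [221, 180])]
```

View pics/g4.png

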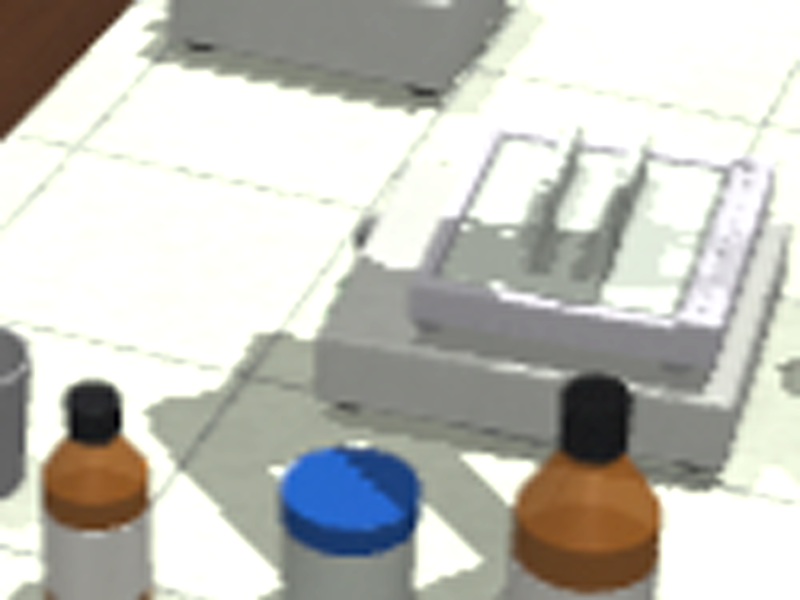

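The board is flush inside the deck frame: rims visible on three sides, lip at right (745,240), rails upright. Next I locate the bottle and build a kinematic model to plan the tilt.

```bash
python3 - <<'E'
from m import *
t=load("top0");s=load("side0")
X,e=tri(t,(246.5,166.7),s,(224.2,184.4)); print("cap",X.round(1),e)
# check: silhouettes: body axis columns in side (217..232 -> 224.5), foot
for X in((X[0],X[1],0),(X[0],X[1],55),(X[0],X[1],83),(X[0],X[1],130)): print(proj(t,X).round(1),proj(s,X).round(1))
t4=load("top4");s4=load("side4")
for c,nm,box in((t4,"top",(225,155,45,40)),(s4,"side",(205,175,40,50))):
    x,y,w,h=box; i=c["img"][y:y+h,x:x+w]; k=((i.max(2)<45)*255).astype(np.uint8)
    N,_,st,ce=cv2.connectedComponentsWithStats(k)
    print(nm,[((ce[j]+[x,y]).round(1).tolist(),st[j][2:].tolist()) for j in range(1,N) if st[j][4]>25])
# sample_a, beaker positions
print("sample_a",onz(t,(231.8,137.4),55),tri(t,(231.8,137.4),s,(186.4,202.1)))
print("beaker",onz(t,(423*.64,215*.64),80))
# kinematics: logged (q, pose) samples
from scipy.optimize import least_squares
D=[([-1.3688,.25933,1.53603,0,1.348,-.20275],[216.5,-505.0,228.8],None),
   ([.484,.160,1.802,-.376,.896,.942],[494.2,269.5,207.6],None),
   ([-.684,.325,1.283,-.004,1.533,-.771],[529.5,-291,296.5],None)]
Rz=lambda a:Ro.from_euler("z",a).as_matrix();Ry=lambda a:Ro.from_euler("y",a).as_matrix()
def fk(q,L,sg):
    h,a1,l2,l3,l6,y0=L[:6]
    A=Rz(q[0]);p=np.array([0,0,h]);p=p+A@[a1,0,0];A=A@Ry(q[1]);p=p+A@[0,0,l2];A=A@Ry(q[2]);p=p+A@[0,0,l3];A=A@Rz(sg*q[3])@Ry(q[4]);p=p+A@[0,0,l6];return p,A
for sg in(1,-1):
    f=lambda L:np.concatenate([fk(q,L,sg)[0]-x for q,x,_ in D])
    r=least_squares(f,[300,0,400,400,250,0]); print(sg,r.x.round(0),r.cost,f(r.x).round(1)); print([fk(q,r.x,sg)[1][:,2].round(3) for q,_,_ in D])
E
```

```text
cap [689.8  23.  120.3] 2.606969557455138
[247.  175.5] [224.7 214.1]
[246.9 171.8] [224.3 200.8]
[246.8 169.9] [224.1 193.8]
[246.6 166.4] [223.7 181.8]
top [([246.6, 166.8], [10, 11, 86])]
side [([224.2, 184.5], [8, 8, 58])]
sample_a [804.47796814  73.62030224  55.        ] (array([803.80981495,  73.30465058,  52.31479078]), np.float64(3.005021187609515))
beaker [797.6277033  -52.60656613  80.        ]
1 [258. 289.  59. 269.  14.   0.] 12906.304581191143 [-102.8  -50.2   12.6   -4.2  -16.4   -6.4  -82.3  -73.7   -6.3]
[array([-0.   ,  0.002, -1.   ]), array([ 0.399, -0.114, -0.91 ]), array([-0.002, -0.003, -1.   ])]
-1 [219. 228. 169. 298.  76.   0.] 12646.214247357508 [-103.8  -45.5   10.4  -14.5    7.3   -5.3  -79.8  -75.2   -5.2]
[array([-0.   ,  0.002, -1.   ]), array([ 0.133,  0.394, -0.91 ]), array([ 0.003,  0.003, -1.   ])]
```

```bash
cat > kin.py <<'E'
from m import *
from scipy.optimize import least_squares
Rz=lambda a:Ro.from_euler("z",a).as_matrix();Ry=lambda a:Ro.from_euler("y",a).as_matrix()
D=[([-1.3688,.25933,1.53603,0,1.348,-.20275],[216.5,-505.0,228.8]),([.484,.160,1.802,-.376,.896,.942],[494.2,269.5,207.6]),([-.684,.325,1.283,-.004,1.533,-.771],[529.5,-291,296.5])]
def fk(q,L):
    h,l2,l3,l6,d=L
    A=Rz(q[0]);p=np.array([0,0,h])+A@[0,d,0];A=A@Ry(q[1]);p=p+A@[0,0,l2];A=A@Ry(q[2]);p=p+A@[0,0,l3];A=A@Rz(q[3])@Ry(q[4]);p=p+A@[0,0,l6];A=A@Rz(q[5]);return p,A
f=lambda L:np.concatenate([fk(q,L)[0]-x for q,x in D])
r=least_squares(f,[200,450,400,250,110]);L=r.x
lo=np.array([-3.14,-.91,.19,-1.22,.22,-3.12]);hi=np.array([3.14,2.08,2.58,4.36,2.71,3.12])
C=Rz(0)
m0,p0,R0=toolnow(); C=fk(m0["q"],L)[1].T@R0   # flange->tool
def ik(p,R,q0):
    g=lambda q:np.r_[(fk(q,L)[0]-p)/100,Ro.from_matrix((fk(q,L)[1]@C)@R.T).as_rotvec()]
    s=least_squares(g,np.clip(q0,lo+.01,hi-.01),bounds=(lo,hi)); return s.x,np.abs(s.fun).max()
def tool(tilt,yaw,flip=1): # tool z tilted 'tilt' deg from down toward world +y (rotated by yaw); closing along yawed x
    A=Rz(np.radians(yaw))@Ro.from_euler("x",tilt,degrees=True).as_matrix()  # rot about x: down(-z)->+y
    y=A@[flip,0,0];z=A@[0,0,-1];return np.c_[np.cross(y,z),y,z]
E
python3 - <<'E'
from kin import *
print(L.round(1),f(L).round(1)); print(C.round(3))
q=m0["q"]
G=np.array([690,23,60.]);K=np.array([532,-290.5,145.])
def tcp(g,R): return g+8*R[:,2]
for nm,g,tl,yw in(("hover",G+[0,-90,115],38,0),("pick",G,38,0),("lift",G+[0,0,160],38,0),("over",K+[0,0,120],38,5),("rot",K+[0,0,120],-7,5),("rot2",K+[0,0,120],-52,5),("place",K,-52,5)):
    R=tool(tl,yw);q,e=ik(tcp(g,R),R,q); print(nm,tcp(g,R).round(1),q.round(2),round(e,4))
print(tool(0,5)-R0)
E
```

```text
[ 73.5 603.9 397.2 338.5 108.9] [-1.1 -3.7  1.4  0.6  4.   2.7 -4.2  1.6 -4. ]
[[ 0. -1.  0.]
 [ 1. -0.  0.]
 [-0.  0.  1.]]
hover [690.  -62.1 168.7] [-0.52  0.63  1.26  0.56  1.61 -0.6 ] 0.0
pick [690.   27.9  53.7] [-0.41  0.67  1.5   0.62  1.32 -0.68] 0.0
lift [690.   27.9 213.7] [-0.41  0.56  1.27  0.6   1.6  -0.48] 0.0
over [ 531.6 -285.6  258.7] [-0.88  0.59  1.11  0.39  1.99 -0.91] 0.0
rot [ 532.1 -291.5  257.1] [-0.63  0.31  1.41 -0.09  1.35 -0.7 ] 0.0
rot2 [ 532.5 -296.8  260.1] [-0.28  0.25  1.82 -1.07  1.    0.22] 0.0
place [ 532.5 -296.8  140.1] [-0.28  0.38  1.97 -1.22  0.89  0.52] 0.0232
[[-8.07482799e-04 -6.99427965e-05  8.62159931e-04]
 [-5.90296492e-05  8.12612532e-04  4.83464857e-03]
 [ 4.74214783e-03  1.27639354e-03 -1.20586460e-05]]
```

```bash
python3 - <<'E'
from kin import *
q=m0["q"]
G=np.array([690,23,62.]);K=np.array([532,-290.5,145.])
P=tool(45,-15)
def tcp(g,R): return g+8*R[:,2]
seq=(("hover",G-130*P[:,2],45,-15),("pick",G,45,-15),("lift",G+[0,0,150],45,-15),("over",K+[0,0,120],45,5),("rot",K+[0,0,120],0,5),("rot2",K+[0,0,120],-45,5),("place",K,-45,5))
pp,pR=p0,R0
for nm,g,tl,yw in seq:
    R=tool(tl,yw);q,e=ik(tcp(g,R),R,q); print(nm,tcp(g,R).round(1),q.round(2),round(e,4),"delta",*delta(pp,pR,tcp(g,R),R)); pp,pR=tcp(g,R),R
E
```

```text
hover [667.7 -60.3 148.3] [-0.61  0.56  1.54  0.74  1.43 -0.61] 0.0 delta [ 137.7  230.9 -147.9] [ 45.31  -4.05 -18.93]
pick [691.5  28.5  56.3] [-0.48  0.63  1.67  0.83  1.2  -0.68] 0.0 delta [ 23.8  88.8 -91.9] [0. 0. 0.]
lift [691.5  28.5 206.3] [-0.48  0.5   1.48  0.77  1.43 -0.44] 0.0 delta [  0.   0. 150.] [0. 0. 0.]
over [ 531.5 -284.9  259.3] [-0.9   0.64  1.08  0.46  2.07 -0.9 ] 0.0 delta [-160.  -313.3   53. ] [-0. -0. 20.]
rot [ 532.  -290.5  257. ] [-0.68  0.34  1.35 -0.    1.45 -0.77] 0.0 delta [ 0.5 -5.6 -2.3] [-44.83  -3.92  -0.  ]
rot2 [ 532.5 -296.1  259.3] [-0.33  0.23  1.76 -0.89  0.99  0.04] 0.0 delta [ 0.5 -5.6  2.3] [-44.83  -3.92   0.  ]
place [ 532.5 -296.1  139.3] [-0.33  0.35  1.95 -1.08  0.82  0.36] 0.0 delta [   0.    0. -120.] [0. 0. 0.]
```

Emit:
step_arm(deltas=[1, 11.5, 19.2, 0, 3.78, -0.34, -1.58, 1, 11.5, 19.2, 0, 3.78, -0.34, -1.58, 1, 11.5, 19.2, -10, 3.78, -0.34, -1.58, 1, 11.5, 19.2, -10, 3.78, -0.34, -1.58, 1, 11.5, 19.2, -10, 3.78, -0.34, -1.58, 1, 11.5, 19.2, -15, 3.78, -0.34, -1.58, 1, 11.5, 19.2, -15, 3.78, -0.34, -1.58, 1, 11.5, 19.2, -15, 3.78, -0.34, -1.58, 1, 11.5, 19.2, -18, 3.78, -0.34, -1.58, 1, 11.5, 19.2, -18, 3.78, -0.34, -1.58, 1, 11.5, 19.2, -18, 3.78, -0.34, -1.58, 1, 11.5, 19.2, -18, 3.78, -0.34, -1.58])

```text
clock: 14.8
position: [666.4, -58.8, 142.8]
orientation: [-3.132, -0.794, 1.302]
ft_force: [0.7, -0.2, -0.2]
finger_gap: 92.7
finger_force: 0.0
```

Emit:
step_arm(deltas=[1, 0, 0, 0, 0, 0, 0])

```text
clock: 14.9
position: [664.1, -57.3, 139.5]
orientation: [-3.12, -0.795, 1.297]
ft_force: [-0.3, 0.2, 0.1]
finger_gap: 93.1
finger_force: 0.0
```

```bash
python3 - <<'E'
from kin import *
P=tool(45,-15);G=np.array([690,23,62.])
print(m0["clock"],p0.round(1),m0["q"].round(2),m0["ft_force"].round(1))
print("hover err",*delta(p0,R0,G-122*P[:,2],P),"to pick",*delta(p0,R0,G+8*P[:,2],P))
t=grab("top","5");s=grab("side","5")
cv2.imwrite("pics/g5.png",np.hstack([crop(t,200,110),crop(s,180,120)]))
E
```

```text
14.9 [664.1 -57.3 139.5] [-0.63  0.65  1.43  0.73  1.47 -0.6 ] [-0.3  0.2  0.1]
hover err [ 3.6 -3.   8.8] [-0.77 -0.68 -0.16] to pick [ 27.4  85.7 -83.1] [-0.77 -0.68 -0.16]
```

View pics/g5.png

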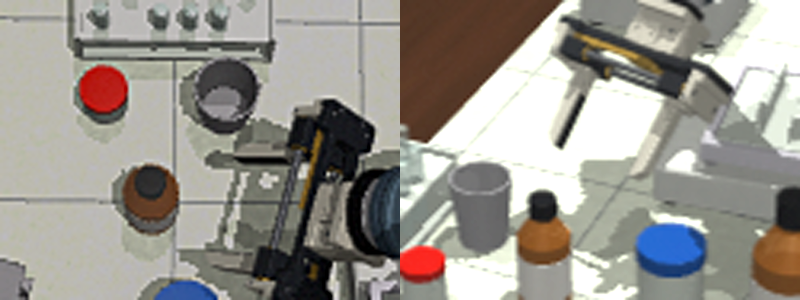

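The fingers are lined up with the bottle at crop (152,190), and the beaker and blue-lidded jar are clear. I approach along the tool axis.

Emit:
step_arm(deltas=[1, 3.6, -3, 8, -0.8, -0.7, -0.2, 1, 2.4, 8.9, -9.2, 0, 0, 0, 1, 2.4, 8.9, -9.2, 0, 0, 0, 1, 2.4, 8.9, -9.2, 0, 0, 0, 1, 2.4, 8.9, -9.2, 0, 0, 0, 1, 2.4, 8.9, -9.2, 0, 0, 0, 1, 2.4, 8.9, -9.2, 0, 0, 0, 1, 2.4, 8.9, -9.2, 0, 0, 0, 1, 2.4, 8.9, -9.2, 0, 0, 0, 1, 0, 0, 0, 0, 0, 0])

```text
clock: 16.0
position: [688.8, 10.4, 78.0]
orientation: [3.129, -0.782, 1.319]
ft_force: [-0.2, -0.3, -0.1]
finger_gap: 93.3
finger_force: 0.0
```

```bash
python3 - <<'E'
from kin import *
P=tool(45,-15);G=np.array([690,23,62.])
print(m0["clock"],p0.round(1),m0["ft_force"].round(1),"to pick",*delta(p0,R0,G+8*P[:,2],P))
E
```

```text
16.0 [688.8  10.4  78. ] [-0.2 -0.3 -0.1] to pick [  2.7  18.1 -21.7] [ 0.34  0.45 -0.07]
```

Emit:
step_arm(deltas=[1, 1, 6, -7, 0.2, 0.2, 0, 1, 1, 6, -7, 0, 0, 0, 1, 1, 6, -7, 0, 0, 0, 1, 0, 0, 0, 0, 0, 0, 0.4, 0, 0, 0, 0, 0, 0, 0.4, 0, 0, 0, 0, 0, 0, 0.4, 0, 0, 0, 0, 0, 0, 0.4, 0, 0, 0, 0, 0, 0, 0.4, 0, 0, 0, 0, 0, 0, 0.4, 0, 0, 0, 0, 0, 0, 0.4, 0, 0, 0, 0, 0, 0], squeeze=40)

```text
clock: 17.1
position: [692.7, 26.3, 58.9]
orientation: [3.13, -0.783, 1.317]
ft_force: [-0.3, -0.7, 0.7]
finger_gap: 55.3
finger_force: 40.0
```

```bash
python3 - <<'E'
from kin import *
P=tool(45,-15);G=np.array([690,23,62.])
print(m0["clock"],p0.round(1),m0["ft_force"].round(1),m0["finger_gap"],m0["finger_force"],"grasp pt",(p0-8*R0[:,2]).round(1),"to pick",*delta(p0,R0,G+8*P[:,2],P)); np.save("Rg.npy",R0);np.save("pg.npy",p0)
E
```

```text
17.1 [692.7  26.3  58.9] [-0.3 -0.7  0.7] 55.272704269012884 39.989869594573975 grasp pt [691.2  20.8  64.6] to pick [-1.3  2.2 -2.5] [0.23 0.42 0.03]
```

Emit:
step_arm(deltas=[0.4, 0, 0, 10, 0, 0, 0, 0.4, 0, 0, 25, 0, 0, 0, 0.4, 0, 0, 30, 0, 0, 0, 0.4, 0, 0, 30, 0, 0, 0, 0.4, 0, 0, 30, 0, 0, 0, 0.4, 0, 0, 25, 0, 0, 0, 0.4, -18, -35, 8, 0, 0, 2.2, 0.4, -18, -35, 8, 0, 0, 2.2, 0.4, -18, -35, 8, 0, 0, 2.2, 0.4, -18, -35, 8, 0, 0, 2.2, 0.4, -18, -35, 8, 0, 0, 2.2, 0.4, -18, -35, 8, 0, 0, 2.2])

```text
clock: 18.3
position: [583.5, -184.9, 257.4]
orientation: [3.131, -0.783, 1.547]
ft_force: [0.4, -0.5, -2.8]
finger_gap: 55.4
finger_force: 40.0
```

Emit:
step_arm(deltas=[0.4, -18, -35, 4, 0, 0, 2.2, 0.4, -18, -35, 4, 0, 0, 2.2, 0.4, -16, -33, 0, 0, 0, 2.2, 0.4, 0, 0, 0, 0, 0, 0])

```text
clock: 18.7
position: [530.9, -291.0, 263.9]
orientation: [3.133, -0.782, 1.656]
ft_force: [0.5, -0.5, -2.6]
finger_gap: 55.4
finger_force: 40.0
```

```bash
cat > pl.py <<'E'
from kin import *
pg,Rg=np.load("pg.npy"),np.load("Rg.npy")
d=np.array([690,23,55.])-pg; d-=Rg[:,1]*(d@Rg[:,1]); dl=Rg.T@d          # mid in tool frame
al=Rg.T@[0,0,1.]                                                         # bottle axis in tool frame
K=np.array([532,-290.5,145.])
Rf=tool(-45,5)
# final tool rotation: bottle axis along shaker y, closing along shaker x
ax=S0[1][:,1]; Y=S0[1][:,0]
a=al-Rg.T@Rg[:,1]*(al[1]); 
F=np.c_[al/np.linalg.norm(al),[0,1,0]]; U,_=Ro.align_vectors([ax,Y],[al,[0,1,0]]); Rf=U.as_matrix()
mid=p0+R0@dl; 
print(m0["clock"],p0.round(1),m0["q"].round(2),"F",m0["ft_force"].round(1),m0["finger_gap"],m0["finger_force"])
print("mid in tool",dl.round(1),"mid",mid.round(1),"rel cradle",(S0[1].T@(mid-K)).round(1),"axis",(R0@al).round(3))
for h in(80,30,0): print("h",h,*delta(p0,R0,K+[0,0,h]-Rf@dl,Rf))
E
python3 pl.py
```

```text
18.7 [ 530.9 -291.   263.9] [-0.92  0.71  0.98  0.46  2.1  -0.91] F [ 0.5 -0.5 -2.6] 55.38182216994328 39.9838650226593
mid in tool [-5.5 -0.   0. ] mid [ 531.3 -294.9  260. ] rel cradle [ -1.1  -4.3 115. ] axis [0.002 0.002 1.   ]
h 80 [  0.7   4.4 -42.8] [-89.61  -7.38   0.28]
h 30 [  0.7   4.4 -92.8] [-89.61  -7.38   0.28]
h 0 [   0.7    4.4 -122.8] [-89.61  -7.38   0.28]
```

Emit:
step_arm(deltas=[0.4, 0, 0, 0, -7.47, -0.62, 0.02, 0.4, 0, 0, 0, -7.47, -0.62, 0.02, 0.4, 0, 0, 0, -7.47, -0.62, 0.02, 0.4, 0, 0, 0, -7.47, -0.62, 0.02, 0.4, 0, 0, 0, -7.47, -0.62, 0.02, 0.4, 0, 0, 0, -7.47, -0.62, 0.02, 0.4, 0, 0, 0, -7.47, -0.62, 0.02, 0.4, 0, 0, 0, -7.47, -0.62, 0.02, 0.4, 0, 0, 0, -7.47, -0.62, 0.02, 0.4, 0, 0, 0, -7.47, -0.62, 0.02, 0.4, 0, 0, 0, -7.47, -0.62, 0.02, 0.4, 0, 0, 0, -7.47, -0.62, 0.02])

```text
clock: 19.9
position: [532.5, -284.9, 265.7]
orientation: [3.141, 0.79, 1.664]
ft_force: [-0.9, -0.2, -4.4]
finger_gap: 55.3
finger_force: 40.0
```

Emit:
step_arm(deltas=[0.4, 0, 0, 0, 0, 0, 0, 0.4, 0, 0, 0, 0, 0, 0])

```text
clock: 20.1
position: [532.5, -284.9, 263.9]
orientation: [-3.135, 0.782, 1.67]
ft_force: [-0.9, -0.2, -2.5]
finger_gap: 55.3
finger_force: 40.0
```

```bash
python3 pl.py; python3 - <<'E'
from m import *
t=grab("top","6");s=grab("side","6")
cv2.imwrite("pics/g6.png",np.hstack([crop(t,288,150),crop(s,240,85)]))
E
```

```text
20.1 [ 532.5 -284.9  263.9] [-0.29  0.25  1.73 -0.87  1.03  0.04] F [-0.9 -0.2 -2.5] 55.29185900376712 39.983171224594116
mid in tool [-5.5 -0.   0. ] mid [ 532.8 -288.8  267.8] rel cradle [  1.    1.7 122.8] axis [-0.087  0.996  0.005]
h 80 [ -0.8  -1.8 -42.8] [-0.28 -0.29 -0.2 ]
h 30 [ -0.8  -1.8 -92.8] [-0.28 -0.29 -0.2 ]
h 0 [  -0.8   -1.8 -122.8] [-0.28 -0.29 -0.2 ]
```

View pics/g6.png

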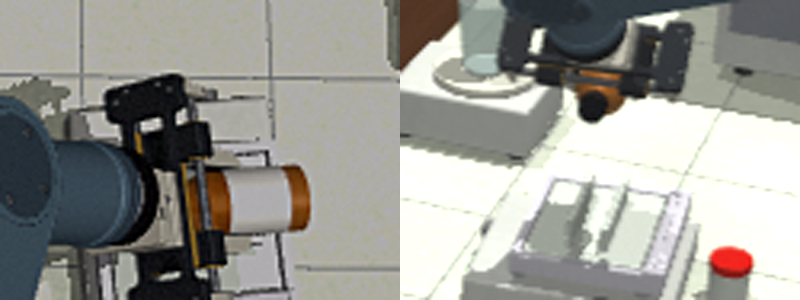

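The bottle is horizontal above the rails with its cap towards +y (side crop (593,108), rails at (600,225)). I lower it.

Emit:
step_arm(deltas=[0.4, -0.8, -1.8, -15, -0.3, -0.3, -0.2, 0.4, 0, 0, -22, 0, 0, 0, 0.4, 0, 0, -22, 0, 0, 0, 0.4, 0, 0, -22, 0, 0, 0, 0.4, 0, 0, -18, 0, 0, 0, 0.4, 0, 0, -12, 0, 0, 0, 0.4, 0, 0, -4, 0, 0, 0, 0.4, 0, 0, 0, 0, 0, 0])

```text
clock: 21.0
position: [531.9, -289.5, 150.0]
orientation: [3.139, 0.792, 1.656]
ft_force: [0.2, 0.7, -3.1]
finger_gap: 55.3
finger_force: 40.0
```

```bash
python3 pl.py
```

```text
21.0 [ 531.9 -289.5  150. ] [-0.29  0.39  1.86 -1.05  0.87  0.33] F [ 0.2  0.7 -3.1] 55.31758332916829 39.98351454734802
mid in tool [-5.5 -0.   0. ] mid [ 532.2 -293.4  153.9] rel cradle [-0.1 -2.9  8.9] axis [-0.079  0.997 -0.004]
h 80 [-0.2  2.9 71.1] [0.22 0.14 0.21]
h 30 [-0.2  2.9 21.1] [0.22 0.14 0.21]
h 0 [-0.2  2.9 -8.9] [0.22 0.14 0.21]
```

Emit:
step_arm(deltas=[0.4, 0, 2, -2.5, 0.2, 0.1, 0.2, 0.4, 0, 0, -2.5, 0, 0, 0, 0.4, 0, 0, -1.5, 0, 0, 0, 0.4, 0, 0, -1, 0, 0, 0, 0.4, 0, 0, 0, 0, 0, 0])

```text
clock: 21.5
position: [531.8, -286.3, 142.2]
orientation: [3.141, 0.788, 1.664]
ft_force: [0.4, -0.7, -3.8]
finger_gap: 55.1
finger_force: 40.0
```

```bash
python3 pl.py
```

```text
21.5 [ 531.8 -286.3  142.2] [-0.29  0.4   1.87 -1.06  0.86  0.34] F [ 0.4 -0.7 -3.8] 55.14229369946742 39.98347967863083
mid in tool [-5.5 -0.   0. ] mid [ 532.2 -290.1  146.1] rel cradle [0.2 0.4 1.1] axis [-0.085  0.996 -0.001]
h 80 [-0.2 -0.4 78.9] [ 0.06  0.01 -0.12]
h 30 [-0.2 -0.4 28.9] [ 0.06  0.01 -0.12]
h 0 [-0.2 -0.4 -1.1] [ 0.06  0.01 -0.12]
```

Emit:
step_arm(deltas=[0.4, 0, 0, -0.8, 0, 0, 0, 0.4, 0, 0, -0.8, 0, 0, 0, 0.4, 0, 0, 0, 0, 0, 0])

```text
clock: 21.8
position: [532.0, -286.3, 141.3]
orientation: [3.141, 0.789, 1.664]
ft_force: [-2.0, 2.2, 1.7]
finger_gap: 55.4
finger_force: 40.0
```

```bash
python3 pl.py
```

```text
21.8 [ 532.  -286.3  141.3] [-0.29  0.41  1.87 -1.06  0.85  0.35] F [-2.   2.2  1.7] 55.41103481000187 39.98767375946045
mid in tool [-5.5 -0.   0. ] mid [ 532.4 -290.2  145.1] rel cradle [0.4 0.3 0.1] axis [-0.085  0.996 -0.002]
h 80 [-0.4 -0.3 79.9] [ 0.1   0.04 -0.12]
h 30 [-0.4 -0.3 29.9] [ 0.1   0.04 -0.12]
h 0 [-0.4 -0.3 -0.1] [ 0.1   0.04 -0.12]
```

Contact is at the expected height. I hold briefly, open, and back off along the tool axis.

Emit:
step_arm(deltas=[0.4, 0, 0, -0.5, 0, 0, 0, 0.4, 0, 0, 0, 0, 0, 0, 0.4, 0, 0, 0, 0, 0, 0, 0.65, 0, 0, 0, 0, 0, 0, 0.8, 0, 0, 0, 0, 0, 0, 0.8, 0, 0, 0, 0, 0, 0, 0.8, 0, 0, 0, 0, 0, 0, 0.85, -0.5, 6, 6, 0, 0, 0, 0.9, -1, 12, 12, 0, 0, 0, 0.9, -2, 20, 20, 0, 0, 0, 0.9, -2, 25, 25, 0, 0, 0, 0.9, -2, 25, 25, 0, 0, 0])

```text
clock: 23.0
position: [523.9, -196.6, 229.8]
orientation: [3.141, 0.788, 1.664]
ft_force: [0.7, -0.2, 1.1]
finger_gap: 83.6
finger_force: 0.0
```

Emit:
step_arm(deltas=[0.9, 0, 10, 30, 0, 0, 0, 0.9, 0, 0, 30, 0, 0, 0, 0.9, 0, 0, 0, 0, 0, 0, 0.9, 0, 0, 0, 0, 0, 0])

```text
clock: 23.4
position: [524.5, -187.3, 289.5]
orientation: [3.137, 0.788, 1.662]
ft_force: [0.1, 0.2, -0.3]
finger_gap: 83.7
finger_force: 0.0
```

```bash
python3 - <<'E'
from m import *
m,p,R=toolnow();print(m["clock"],p.round(1),m["ft_force"].round(1),m["finger_gap"])
t=grab("top","7");s=grab("side","7")
S1=(S0[0]+S0[1]@[2,0,0],S0[1]);B=goal(np.array([2.,0,0]),0)
for nm,X in(("mid",(0,0,67)),("foot",(0,-55,67)),("captop",(0,75,67))): print(nm,proj(t,pts(B,[X])[0]).round(1),proj(s,pts(B,[X])[0]).round(1))
for c,nm in((t,"top"),(s,"side")):
    h=cv2.cvtColor(c["img"],cv2.COLOR_BGR2HSV);mm=cv2.inRange(h,(3,90,40),(18,255,255));mm[:, :270]=0
    N,_,st,ce=cv2.connectedComponentsWithStats(mm);print(nm,[(ce[j].round(1),st[j]) for j in range(1,N) if 15<st[j][4]<900 and 110<ce[j][1]<300])
cv2.imwrite("pics/g7.png",np.hstack([crop(t,288,165),crop(s,240,105)]))
E
```

```text
23.4 [ 524.5 -187.3  289.5] [ 0.1  0.2 -0.3] 83.70642745568449
mid [351.5 218.2] [301.1 141.7]
foot [369.8 216.8] [304.3 134.5]
captop [326.5 220.2] [296.4 152.2]
top [(array([368.8, 217.3]), array([365, 209,   8,  18,  89], dtype=int32)), (array([342.4, 219.1]), array([334, 210,  16,  19, 237], dtype=int32))]
side [(array([306.7, 129.8]), array([301, 128,  12,   7,  20], dtype=int32)), (array([301.3, 143. ]), array([294, 137,  15,  15, 154], dtype=int32)), (array([301.4, 201.5]), array([290, 190,  23,  23, 405], dtype=int32)), (array([298.9, 231.8]), array([289, 227,  22,   9, 104], dtype=int32))]
```

View pics/g7.png

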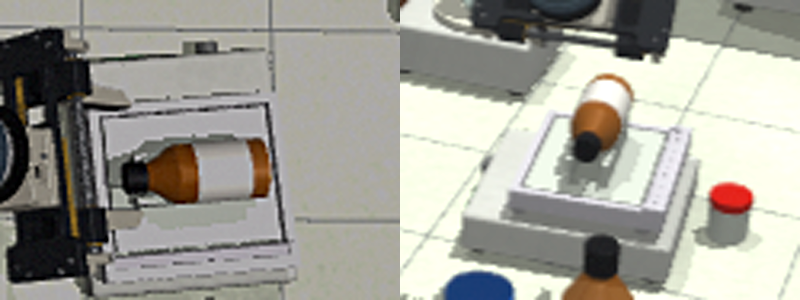

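The bottle lies in line with the rails. Its foot edge is at crop (270,165), which matches the prediction, and the gripper is clear of everything. I hand the job in.

```bash
python3 -c "
from plant import ctrl
print(ctrl.finish_job())"
```

```text
the job is handed in; nothing more can be done
None
```

I fitted the cradle board flat in the shaker deck, laid the small brown bottle on its side in the cradle with the gripper clear of it, and handed the job in at about 23.5 s; no verdict came back.

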